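# Fit the spacer sleeve on the mincer's feed screw

## Task

The mincer has been washed and is being put back together: pick up the thick-walled steel spacer sleeve and slide it down over the shaft on top of the upright feed screw, lowering it (not dropping it) until it sits fully home on the screw's shoulder, then let go. Leave the perforated mincing plate and the wide thin ring mould where they are.

Things in the scene. Friction and masses are not known exactly. Their poses are not given: they have to be found in the camera images.
- sleeve_center (a point): The spacer sleeve: a plain thick-walled stainless steel tube, loose, standing on end on the white cutting board. Outer diameter 50 mm, bore 32 mm (9 mm wall), height 44 mm, about 0.4 kg, same both ways up. This point is its centre, on its axis half-way up (22 mm above its underside); z is its axis.
- shoulder (a point): Feed screw: steel mincer worm fixed upright in a grey block (110 x 110 x 28 mm) on the board. Its 45 mm wide spiral ends in a flat 46 mm shoulder, from which a smooth 20 mm shaft rises 50 mm (top 8 mm tapered to 10 mm). This point: on the shaft's axis at the shoulder's flat, 88 mm above the board; z up the shaft. A sleeve fully home has its underside at this height.
- plate_center (a point): Bystander: a mincing plate, a flat perforated steel disc 68 mm in diameter and 12 mm thick, loose on the board. This point is its centre (6 mm above its underside).
- mould_center (a point): Bystander: a ring mould, a thin-walled (2.5 mm) steel ring 80 mm in outer diameter and 45 mm high, loose on the board. This point is its centre (22.5 mm above its underside).

How it is judged (in metres and radians):
On the way:
1. the sleeve is lifted and brought over the shaft, above the shoulder (z of sleeve_center in the frame of shoulder above 0.045 m and horizontal distance between sleeve_center and shoulder below 0.02 m), for 0.05 s.
At the end, for the whole second after the job is handed in: The sleeve is around the shaft (axes within 12 mm), sitting on the shoulder (centre 22 mm above it, within 6 mm), upright within 10 degrees, released and at rest; the mincing plate and the ring mould are within 30 mm of where they started (horizontal distance between sleeve_center and shoulder below 0.012 m and z of sleeve_center in the frame of shoulder between 0.016 and 0.028 m and angle between sleeve_center's own z axis and vertical below 0.17 rad and linear speed of sleeve below 0.02 m/s and distance of each of plate_center, mould_center from where it was at the start of the episode below 0.03 m); the robot touches nothing.
It fails at once if the sleeve is dropped onto the shaft: out of the fingers while its underside is more than 15 mm above the shoulder (z of sleeve_center in the frame of shoulder above 0.037 m and horizontal distance between sleeve_center and shoulder below 0.03 m and contact force between the fingers and sleeve below 0.02 N).
It fails at once if the mincing plate or the ring mould is pushed more than 30 mm away (distance of any of plate_center, mould_center from where it was at the start of the episode above 0.03 m).
It also fails if it takes over 35 s, if anything falls off the work surface, if the arm or the gripper's body presses on something with over 40 N, if the wrist force passes 120 N, or if a joint passes its speed limit or range.

## Robot

A 6-joint arm with a two-finger parallel gripper is mounted at the origin on the work surface. World frame = base frame: x ahead of the robot, y to its left, z up, the work surface at z = 0. Lengths are in mm, angles in rad, forces in N, time in s.
With the tool pointing down it reaches from about 275 to 850 mm from the base axis. Payload 5.2 kg.
Tool frame: the origin (TCP) lies at the very end of the fingers, on their centre line; the grasp point (between the pads) lies 19 mm behind it; z points along the fingers, y is the line along which they close (so a half turn about z gives the same grasp; the last joint's range is limited). The gripper opens to 85 mm and grips with 20 to 120 N. Pads are 22 mm wide; open, the fingers measure 114 mm over their backs; the gripper's body (76 mm by 85 mm) begins 54 mm behind the grasp point. The pads swing forward as they close: fully open they stand 13 mm farther back than shut.
Start: joints at [1.07, 0.259, 1.535, -0, 1.348, -0.203], TCP at [161.358, 525.803, 209.31] pointing down, gripper open.
Joint ranges: [-3.14, 3.14], [-0.91, 2.08], [0.19, 2.58], [-1.22, 4.36], [0.22, 2.71], [-3.12, 3.12]. Speed limits (rad/s): [2.57, 2.57, 3.14, 3.14, 3.14, 3.14].

## Interface

Orientations are given as a unit quaternion [w, x, y, z].
In Python, from workcell import * gives the robot as it stands. The module is installed in compiled form; this text tells all that it offers.
- The arm moves only by the shell command python3 -m creep 'ROWS' [FORCE]. ROWS is JSON, a list of rows, each a list of 3 entries, a list of its own where there are three numbers: the finger opening in mm, from 0 to 85.4, then the shift along the tool's x, y, z in mm, then the turn, a rotation vector about the tool's x, y, z in rad. In form: [[claw, [dx, dy, dz], [ax, ay, az]], ...]. A call has 1 to 12 rows; each row shifts and turns the commanded pose from where the row before left it, along the tool's axes as they then stand; what a row does not reach is not made up. A row lasts 1/12 s, in which the tool goes at most 41.7 mm and 7.16 degrees, less where a joint would pass 70% of its speed; a pose out of reach is approached as far as the arm can. A call is refused whole if a number of a shift passes 41.7 or a number of a turn 0.125, either way. A call with a gripper value outside its range is refused whole. The fingers move at their own pace and stop on an object; FORCE is the grip in N (left out, the last holds). Time passes only in rows, so rows that do not move let the fingers close. It gives the time, the measured TCP pose, the force, the opening and the grip force at its end, in the units of the state.
- read_state(): the state, without advancing time (a new reading comes with each control period).
- capture(name): name is "scene" or "top"; returns (picture, depth): 400x640x3 uint8, red, green, blue; 400x640 float32, mm along the optical axis (not along the pixel's ray), 0 where there is no reading.
- camera_model(name): a dict with "vfov" (degrees; the focal length in pixels is half the picture's height over the tangent of half this angle, whatever the lens; pixels are square), "cx", "cy" (the principal point, pixels), "k1" (the pictures are not rectified: a ray, as slopes to the right and down, at radius r is drawn at 1 + k1 r^2 times it, then the intrinsics apply), "cam_to_world" (4x4, takes a point from camera to world coordinates). Camera axes: x right, y up, looking along -z (the intrinsics and any distortion apply to the point x, -y, -z); pixel columns grow to the right and rows downward; lengths in mm; the calibration is good to about 2 mm. A picture is of the moment at which its call begins. camera_model takes no time and is no camera call.
- close_job(): hands the job in; it is judged then, once.
Trained networks look in the newest picture that a camera, given by its name, has taken for a name from the list of things; names that differ only in an ending like _2 or _b are one class to them, and where a whole thing is asked for, a point or a joint stands for the part that bears it (a point fixed in the world has none). Each returns a list of dicts, best first, with "score" (0 to 1); they miss things now and then, are a little off and sometimes report something else, mostly with a low value. They report only what shows in the picture. A call takes as long as a camera call.
- regions_of(camera, target): "pixels" (400x640 bool, what is visible of it) and "bbox" ([left, top, right, bottom] in pixels, round what is visible of it).
- tip_of(camera, target): "pixel" ([column, row] in pixels: a listed point, or the origin of a listed thing).
The state is a dict: "time_s": time; "joint_positions": joint angles; "joint_velocities": joint speeds; "tau": joint torques, N m; "position": TCP position; "tool_rot": TCP orientation; "wrist_force": force on the tool from outside, world axes, zero at the start; "ft_torque": the same for the moment, N m; "gripper_width": finger opening in mm; "finger_force": force on a finger pad.
Only numpy, scipy, OpenCV 4.12 (cv2) and the standard library are available. Lean on these libraries where they do the work, as an engineer would, in place of code of your own. Each camera call takes 0.05 s, during which the arm holds its last target. There are 200 camera calls.

## Working session

There is one attempt and no reset: what is moved stays moved. The work goes in short steps, Python scripts to look and compute and a shell command to move; the robot and the scene stay as the last step left them, time stands still between calls to the robot, and variables do not carry over. Pictures are saved under pics/ and viewed, at most 10 in all, crops included, and the job is handed in when it is done.

```bash
mkdir -p pics; cat > h.py <<'E'
from workcell import *
import numpy as np, cv2
def rays(cam,uv):
    m=camera_model(cam); f=200/np.tan(np.radians(m["vfov"])/2)
    K=np.array([[f,0,m["cx"]],[0,f,m["cy"]],[0,0,1.]])
    p=cv2.undistortPoints(np.array(uv,float).reshape(-1,1,2),K,np.array([m["k1"],0,0,0.])).reshape(-1,2)
    return p,np.array(m["cam_to_world"])
def pts(cam,uv,d):
    p,T=rays(cam,uv); d=np.asarray(d,float).reshape(-1)
    c=np.c_[p[:,0]*d,-p[:,1]*d,-d,np.ones(len(d))]
    return (c@T.T)[:,:3]
def cloud(cam,depth,mask):
    v,u=np.nonzero(mask&(depth>0)); return pts(cam,np.c_[u,v],depth[v,u])
def top(P,q=97,band=4):
    zt=np.percentile(P[:,2],q); Q=P[abs(P[:,2]-zt)<band]
    (c,r)=cv2.minEnclosingCircle(Q[:,:2].astype(np.float32)); return zt,Q[:,:2].mean(0),c,r,len(Q)
E
python3 - <<'E'
from h import *
np.set_printoptions(precision=1,suppress=True)
s=read_state(); print(s["position"],s["tool_rot"],s["gripper_width"])
for c in("top","scene"):
    im,d=capture(c); cv2.imwrite(f"pics/{c}0.png",im[:,:,::-1]); np.save(c+"d.npy",d)
    for n in("sleeve_center","shoulder","plate_center","mould_center"):
        for t in tip_of(c,n)[:2]: print(c,n,"tip",np.round(t["pixel"],1),round(t["score"],2))
        for r in regions_of(c,n)[:2]:
            P=cloud(c,d,r["pixels"]); print(c,n,"reg",np.round(r["bbox"]),round(r["score"],2),len(P), top(P) if len(P)>5 else "")
E
```

```text
[161.1 525.3 208.5] [-0.   0.1  1.  -0. ] 85.26372373483943
top sleeve_center tip [335.3 250.9] 0.94
top sleeve_center reg [321. 238. 346. 261.] 0.78 364 (np.float64(58.01135462835531), array([451.8, -18. ]), (452.2365417480469, -17.110715866088867), 24.71904754638672, 264)
top shoulder tip [192.2 193.9] 0.61
top shoulder reg [165. 162. 243. 234.] 0.73 3369 (np.float64(141.10289264390633), array([548.7, 226.5]), (550.1117553710938, 229.7184295654297), 10.192375183105469, 47)
top plate_center tip [392.3 148.6] 0.91
top plate_center reg [376. 132. 409. 167.] 0.83 934 (np.float64(26.121660770262555), array([ 637.6, -131.1]), (638.5241088867188, -130.90902709960938), 33.407894134521484, 706)
top mould_center tip [453.3 233.9] 0.59
top mould_center reg [431. 216. 479. 257.] 0.69 748 (np.float64(58.09726976017197), array([ 468.2, -249.5]), (467.6316833496094, -248.90699768066406), 40.4601936340332, 177)
scene sleeve_center tip [325.1 174.5] 0.69
scene sleeve_center reg [315. 161. 337. 191.] 0.62 474 (np.float64(58.044055885369396), array([458. , -14.1]), (455.9161682128906, -15.149689674377441), 24.51031494140625, 162)
scene shoulder tip [427.4 235.3] 0.73
scene shoulder reg [382. 216. 455. 288.] 0.85 2929 (np.float64(139.10859884774072), array([558.9, 230.1]), (553.6682739257812, 230.81747436523438), 9.736898422241211, 35)
scene plate_center tip [243.3 227.5] 0.58
scene plate_center reg [228. 215. 257. 242.] 0.9 706 (np.float64(27.139362900571513), array([ 641.2, -130.1]), (640.5099487304688, -130.69842529296875), 33.54047775268555, 575)
scene mould_center tip [235.7 149.6] 0.81
scene mould_center reg [215. 130. 251. 168.] 0.62 867 (np.float64(58.48179986023827), array([ 471.5, -246.7]), (468.45831298828125, -246.548095703125), 41.303688049316406, 140)
```

View pics/top0.png

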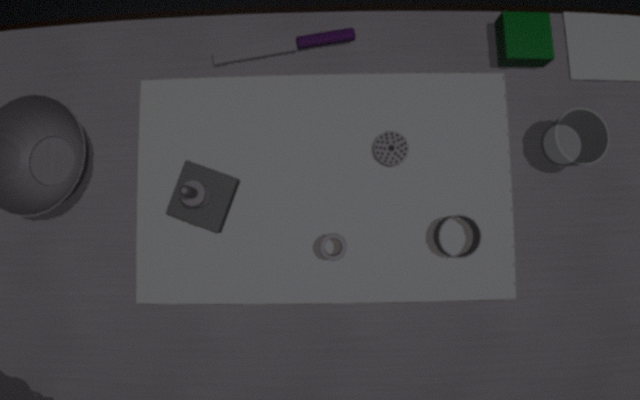

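View pics/scene0.png

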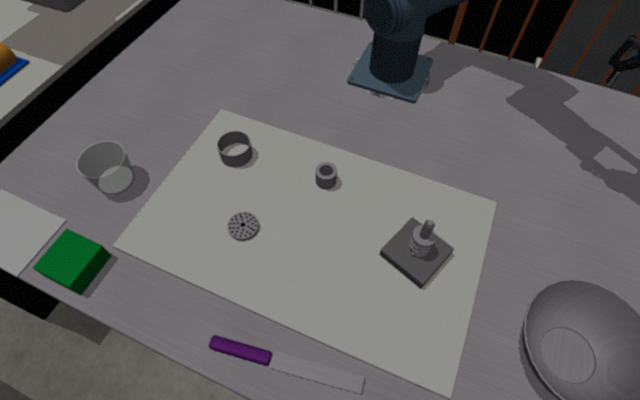

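```bash
python3 - <<'E'
from h import *
np.set_printoptions(precision=1,suppress=True)
s=read_state(); 
from scipy.spatial.transform import Rotation as R
w,x,y,z=s["tool_rot"]; print(R.from_quat([x,y,z,w]).as_matrix())
for c in("top","scene"):
    d=np.load(c+"d.npy"); P=cloud(c,d,np.ones_like(d,bool))
    for nm,c0 in(("shaft",(551,230)),("sleeve",(453,-16.5))):
        r=np.hypot(*(P[:,:2]-c0).T)
        Q=P[r<60]
        for a in range(0,160,8):
            B=Q[(Q[:,2]>=a)&(Q[:,2]<a+8)&(np.hypot(*(Q[:,:2]-c0).T)<35)]
            if len(B)>4: print(c,nm,a,len(B),B.min(0)[:2],B.max(0)[:2],cv2.minEnclosingCircle(B[:,:2].astype(np.float32)), B[:,2].mean().round(1))
    b=P[(abs(P[:,0]-500)<30)&(abs(P[:,1]-80)<20)]; print("board",np.median(b[:,2]))
E
```

```text
[[-1.   0.3 -0. ]
 [ 0.3  1.   0. ]
 [ 0.   0.  -1. ]]
top shaft 32 332 [517.  195.8] [585.6 258.7] ((551.0492553710938, 230.06558227539062), 34.89836883544922) 38.5
top shaft 40 155 [516.9 196.4] [585.2 258.4] ((551.0021362304688, 229.4121856689453), 34.58717346191406) 41.0
top shaft 48 7 [529.1 215.9] [534.6 234.7] ((531.9315185546875, 225.29800415039062), 9.781895637512207) 55.4
top shaft 56 40 [528.9 208.4] [565.6 235.9] ((546.5023193359375, 224.5537109375), 20.75504493713379) 60.2
top shaft 64 10 [530.1 210. ] [569.  223.7] ((549.5628662109375, 221.604248046875), 19.562000274658203) 68.8
top shaft 72 38 [529.8 208.9] [567.4 224.4] ((548.6138916015625, 221.02935791015625), 19.078542709350586) 75.1
top shaft 80 7 [529.  210.2] [544.9 222.8] ((536.943115234375, 216.51898193359375), 10.179485321044922) 85.9
top shaft 88 17 [528.5 207.7] [567.4 222.7] ((547.9728393554688, 219.11529541015625), 19.811132431030273) 93.7
top shaft 96 333 [527.9 207.2] [572.5 252.2] ((550.4307861328125, 229.6536102294922), 23.240341186523438) 99.3
top shaft 104 14 [541.2 219.6] [557.2 226.6] ((549.2048339
[... 3101 characters left out ...]
eeve 16 59 [437.8 -34.3] [483.5  10.3] ((457.96514892578125, -9.59942626953125), 28.045032501220703) 19.7
scene sleeve 24 64 [437.6 -34.8] [479.9   8.9] ((459.8130798339844, -13.853142738342285), 23.36964225769043) 28.0
scene sleeve 32 70 [435.3 -35.3] [480.    9.4] ((459.091796875, -13.125118255615234), 24.293611526489258) 36.2
scene sleeve 40 66 [438.  -35.1] [480.1   8.8] ((459.6684875488281, -13.020302772521973), 24.082901000976562) 43.8
scene sleeve 48 138 [429.5 -38.9] [479.9   8.7] ((454.9100341796875, -15.368597030639648), 25.5284366607666) 53.1
scene sleeve 56 114 [432.7 -40.1] [477.3   8.5] ((455.9306335449219, -15.530171394348145), 24.873947143554688) 57.1
board 12.514556595048589
```

```bash
cat >> h.py <<'E'
from scipy.spatial.transform import Rotation as R
def go(t):
    s=read_state(); M=R.from_quat(np.roll(s["tool_rot"],-1)).as_matrix()
    d=np.array(t)-s["position"]
    print("t",round(s["time_s"],2),"pos",np.round(s["position"],1),"w",round(s["gripper_width"],1),"F",np.round(s["wrist_force"],1),"grip",s["finger_force"])
    print("M",np.round(M,4).tolist(),"tool shift",np.round(M.T@d,1))
E
python3 -c "
from h import *
go([453.8,-16.3,110])"
```

```text
t 0.9 pos [161.4 525.8 209.3] w 85.4 F [-0.  -0.4  0.4] grip 0.0
M [[-0.956, 0.2934, -0.0], [0.2934, 0.956, 0.0], [0.0, 0.0, -1.0]] tool shift [-438.6 -432.5   99.3]
```

```bash
python3 -m creep '[[85,[-20,-20,0],[0,0,0]],[85,[-29,-28.5,0],[0,0,0]],[85,[-29,-28.5,0],[0,0,0]],[85,[-29,-28.5,0],[0,0,0]],[85,[-29,-28.5,0],[0,0,0]],[85,[-29,-28.5,0],[0,0,0]],[85,[-29,-28.5,0],[0,0,0]],[85,[-29,-28.5,0],[0,0,0]],[85,[-29,-28.5,0],[0,0,0]],[85,[-29,-28.5,0],[0,0,0]],[85,[-29,-28.5,0],[0,0,0]],[85,[-29,-28.5,0],[0,0,0]]]' 60; python3 -c "
from h import *
go([453.8,-16.3,110])"
```

```text
time_s: 1.9
position: [388.1, 105.6, 209.7]
tool_rot: [0.001, 0.148, 0.989, 0.0]
wrist_force: [1.2, 0.2, 0.0]
gripper_width: 85.4
finger_force: 0.0
t 1.9 pos [388.1 105.6 209.7] w 85.4 F [1.2 0.2 0. ] grip 0.0
M [[-0.9559, 0.2936, 0.0011], [0.2936, 0.9559, 0.0001], [-0.0011, 0.0005, -1.0]] tool shift [-98.5 -97.3  99.8]
```

```bash
python3 -m creep '[[85,[-24,-24,20],[0,0,0]],[85,[-24,-24,20],[0,0,0]],[85,[-24,-24,20],[0,0,0]],[85,[-17,-17,20],[0,0,0]],[85,[-10,-9,19],[0,0,0]],[85,[0,0,0],[0,0,0]],[85,[0,0,0],[0,0,0]],[85,[0,0,0],[0,0,0]]]'; python3 - <<'E'
from h import *
go([453.8,-16.3,20])
for c in("top","scene"):
    im,d=capture(c); print(c,[(np.round(t["pixel"],1),round(t["score"],2)) for t in tip_of(c,"sleeve_center")[:1]])
    cv2.imwrite(f"pics/{c}1.png",im[:,:,::-1])
cv2.imwrite("pics/c1.png",cv2.resize(im[60:230,230:460,::-1],None,fx=3,fy=3))
E
```

```text
time_s: 2.57
position: [453.4, -14.7, 110.9]
tool_rot: [-0.0, 0.148, 0.989, 0.0]
wrist_force: [0.1, -0.6, -0.7]
gripper_width: 85.1
finger_force: 0.0
t 2.57 pos [453.4 -14.7 110.9] w 85.1 F [ 0.1 -0.6 -0.7] grip 0.0
M [[-0.956, 0.2934, 0.0], [0.2934, 0.956, 0.0003], [0.0001, 0.0003, -1.0]] tool shift [-0.9 -1.4 90.9]
top []
scene [(array([328.2, 174.2]), 0.82)]
```

View pics/c1.png

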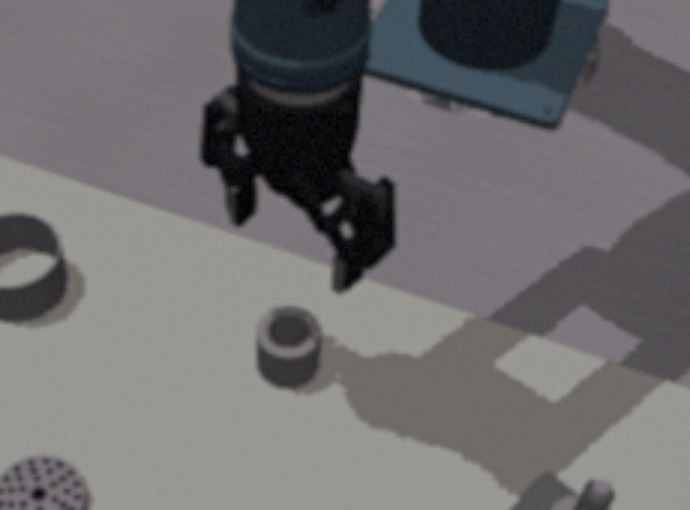

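The picture shows the open fingers above the sleeve (crop 290,345), straddling it with no obstacles near, so I descend and grip.

```bash
python3 -m creep '[[85,[-1,-1.5,20],[0,0,0]],[85,[0,0,25],[0,0,0]],[85,[0,0,25],[0,0,0]],[85,[0,0,13],[0,0,0]],[85,[0,0,6],[0,0,0]],[85,[0,0,0],[0,0,0]],[40,[0,0,0],[0,0,0]],[40,[0,0,0],[0,0,0]],[40,[0,0,0],[0,0,0]],[40,[0,0,0],[0,0,0]],[40,[0,0,0],[0,0,0]],[40,[0,0,0],[0,0,0]]]' 60;  python3 -m creep '[[40,[0,0,0],[0,0,0]],[40,[0,0,0],[0,0,0]]]'
```

```text
time_s: 3.77
position: [455.2, -16.9, 23.2]
tool_rot: [0.002, 0.148, 0.989, 0.0]
wrist_force: [-2.2, 2.9, 11.0]
gripper_width: 47.4
finger_force: 59.7
time_s: 3.93
position: [455.2, -16.9, 23.2]
tool_rot: [0.002, 0.149, 0.989, 0.0]
wrist_force: [-1.9, 2.0, 11.4]
gripper_width: 47.2
finger_force: 59.7
```

```bash
python3 -m creep '[[40,[0,0,-8],[0,0,0]],[40,[0,0,-20],[0,0,0]],[40,[0,0,-30],[0,0,0]],[40,[0,0,-40],[0,0,0]],[40,[0,0,-40],[0,0,0]],[40,[0,0,-32],[0,0,0]],[40,[0,0,-15],[0,0,0]],[40,[0,0,0],[0,0,0]],[40,[0,0,0],[0,0,0]]]'; python3 - <<'E'
from h import *
go([551.8,230.6,190])
for c in("top","scene"):
    im,d=capture(c)
    for r in regions_of(c,"sleeve_center")[:2]:
        P=cloud(c,d,r["pixels"]); print(c,r["bbox"],round(r["score"],2),P.min(0),P.max(0),np.median(P,0))
b=[int(v) for v in r["bbox"]]; u,v=(b[0]+b[2])//2,(b[1]+b[3])//2
cv2.imwrite("pics/c2.png",cv2.resize(im[max(v-70,0):v+70,max(u-90,0):u+90,::-1],None,fx=4,fy=4))
E
```

```text
time_s: 4.68
position: [453.9, -17.0, 206.7]
tool_rot: [0.001, 0.148, 0.989, -0.0]
wrist_force: [0.4, 0.6, -4.7]
gripper_width: 47.1
finger_force: 62.8
t 4.68 pos [453.9 -17.  206.7] w 47.1 F [ 0.4  0.6 -4.7] grip 62.82793840393424
M [[-0.956, 0.2934, 0.0014], [0.2934, 0.956, -0.0005], [-0.0015, -0.0001, -1.0]] tool shift [-21.  265.4  16.7]
scene [313.6, 102.9, 338.8, 136.0] 0.71 [ 198.88960398 -128.36157357    0.59502332] [477.14286939  10.11527496 240.97486423] [467.18908426 -17.26062496 223.73970365]
```

View pics/c2.png

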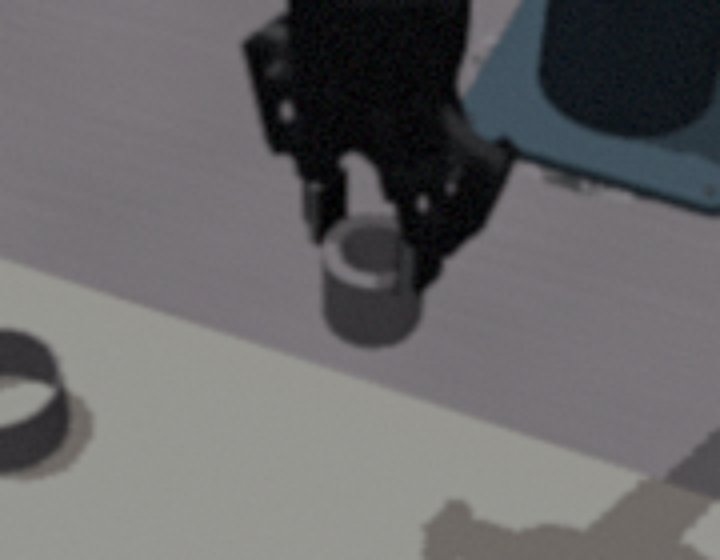

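The sleeve (crop 370,280) hangs upright between the pads, well clear of the board. Next I carry it over the shaft.

```bash
python3 -m creep '[[40,[-1,15,0],[0,0,0]],[40,[-2,28,0],[0,0,0]],[40,[-3,35,0],[0,0,0]],[40,[-3,35,0],[0,0,0]],[40,[-3,35,0],[0,0,0]],[40,[-3,35,0],[0,0,0]],[40,[-3,35,0],[0,0,0]],[40,[-2,27,0],[0,0,0]],[40,[-1,14,0],[0,0,0]],[40,[0,6,0],[0,0,0]],[40,[0,0,0],[0,0,0]],[40,[0,0,0],[0,0,0]]]'; python3 - <<'E'
from h import *
from scipy.optimize import least_squares
go([551.8,230.6,190])
for c in("top","scene"):
    im,d=capture(c)
    P=cloud(c,d,np.ones_like(d,bool)); s=np.array(read_state()["position"])
    if c=="scene":
      for nm,lo,hi,c0,r0 in(("sleeve",s[2]-8,s[2]+28,s[:2],25),("shaft",106,140,(552,230.6),10)):
        Q=P[(P[:,2]>lo)&(P[:,2]<hi)&(np.hypot(*(P[:,:2]-c0).T)<r0+8)]
        for a in np.arange(lo,hi,7):
            B=Q[(Q[:,2]>=a)&(Q[:,2]<a+7)]
            if len(B)<8: continue
            f=least_squares(lambda p:np.hypot(*(B[:,:2]-p).T)-r0,c0,loss="soft_l1"); print(nm,a.round(),len(B),f.x.round(1),f.cost.round(1),"y",B[:,1].min().round(1),B[:,1].max().round(1))
    for n in("sleeve_center","shoulder"): print(c,n,[(np.round(t["pixel"],1),round(t["score"],2)) for t in tip_of(c,n)[:1]])
cv2.imwrite("pics/c3.png",cv2.resize(im[130:290,330:530,::-1],None,fx=3.5,fy=3.5))
E
```

```text
time_s: 5.88
position: [551.1, 229.2, 205.3]
tool_rot: [-0.001, 0.148, 0.989, -0.001]
wrist_force: [-0.6, 0.2, -4.1]
gripper_width: 47.2
finger_force: 63.0
t 5.88 pos [551.1 229.2 205.3] w 47.2 F [-0.6  0.2 -4.1] grip 63.01192715764046
M [[-0.956, 0.2934, -0.0023], [0.2934, 0.956, -0.0014], [0.0018, -0.002, -1.0]] tool shift [-0.3  1.6 15.3]
top sleeve_center [(array([172. , 188.5]), 0.64)]
top shoulder [(array([171. , 189.9]), 0.62)]
sleeve 199.0 89 [550.5 230.1] 211.9 y 205.4 252.5
sleeve 206.0 105 [551.  229.9] 293.5 y 205.1 255.5
sleeve 213.0 113 [551.1 229.9] 348.9 y 205.5 253.4
sleeve 220.0 124 [551. 230.] 386.8 y 205.1 251.4
sleeve 227.0 125 [551.9 230.8] 415.3 y 205.5 249.5
sleeve 234.0 15 [551.7 230. ] 44.5 y 204.2 255.1
shaft 106 21 [551.8 231.6] 3.0 y 222.1 240.2
shaft 113 18 [551.5 231.6] 2.9 y 222.3 240.2
shaft 120 22 [551.7 231.6] 3.1 y 221.5 239.2
shaft 127 17 [551.6 231.6] 2.2 y 221.7 240.0
shaft 134 19 [552.2 231.5] 1.8 y 221.9 240.1
scene sleeve_center [(array([436.9, 199.4]), 0.94)]
scene shoulder [(array([427.8, 233. ]), 0.84)]
```

View pics/c3.png

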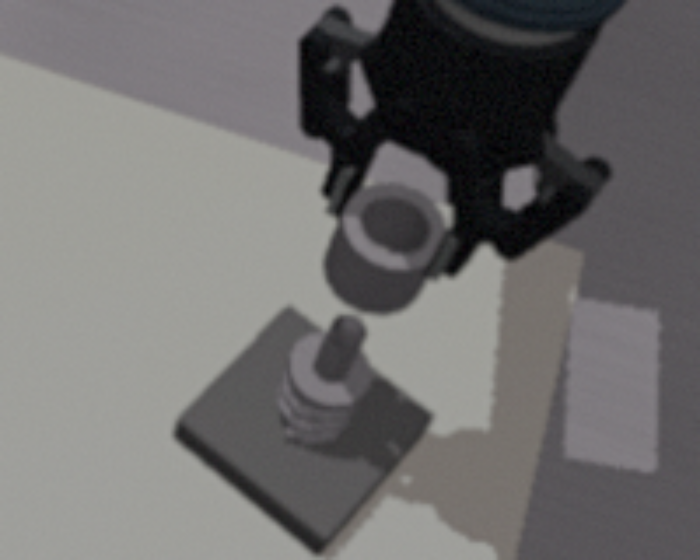

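Sleeve axis (crop 390,250) and shaft (crop 340,345) line up within about 2 mm. I correct for that and lower partway.

```bash
python3 -m creep '[[40,[0,1.5,0],[0,0,0]],[40,[0,0,10],[0,0,0]],[40,[0,0,12],[0,0,0]],[40,[0,0,8],[0,0,0]],[40,[0,0,8],[0,0,0]],[40,[0,0,8],[0,0,0]],[40,[0,0,8],[0,0,0]],[40,[0,0,8],[0,0,0]],[40,[0,0,8],[0,0,0]],[40,[0,0,6],[0,0,0]],[40,[0,0,0],[0,0,0]],[40,[0,0,0],[0,0,0]]]'; python3 - <<'E'
from h import *
go([551.8,230.6,111])
im,d=capture("scene")
cv2.imwrite("pics/c4.png",cv2.resize(im[130:290,330:530,::-1],None,fx=3.5,fy=3.5))
E
```

```text
time_s: 7.18
position: [552.0, 231.6, 129.9]
tool_rot: [-0.0, 0.148, 0.989, -0.0]
wrist_force: [0.7, -0.1, -3.8]
gripper_width: 47.0
finger_force: 63.0
t 7.18 pos [552.  231.6 129.9] w 47.0 F [ 0.7 -0.1 -3.8] grip 63.00829952582717
M [[-0.956, 0.2934, -0.0008], [0.2934, 0.956, -0.0002], [0.0008, -0.0004, -1.0]] tool shift [-0.1 -1.  18.9]
```

View pics/c4.png

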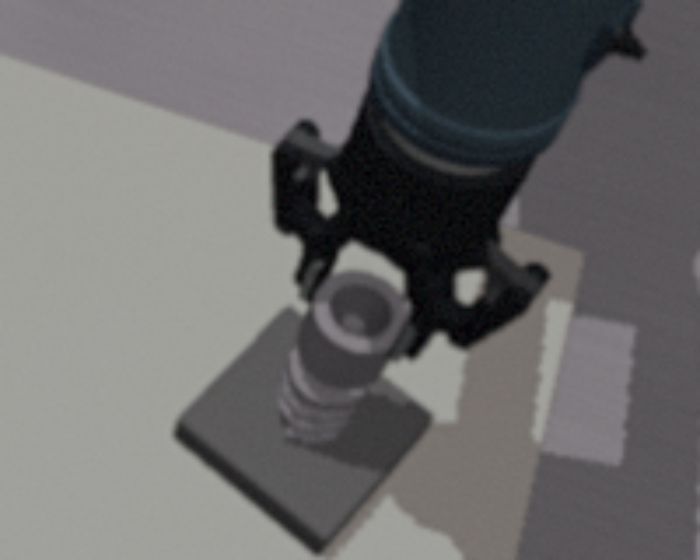

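The shaft tip shows inside the bore (crop 353,320) and there is no contact force. I keep lowering.

```bash
python3 -m creep '[[40,[0,0,4],[0,0,0]],[40,[0,0,4],[0,0,0]],[40,[0,0,3],[0,0,0]],[40,[0,0,2],[0,0,0]],[40,[0,0,1],[0,0,0]],[40,[0,0,0],[0,0,0]],[40,[0,0,0],[0,0,0]]]'; python3 -m creep '[[40,[0,0,1],[0,0,0]],[40,[0,0,1],[0,0,0]],[40,[0,0,0],[0,0,0]]]'; python3 -m creep '[[40,[0,0,1],[0,0,0]],[40,[0,0,0],[0,0,0]]]'
```

```text
time_s: 7.82
position: [552.3, 231.7, 116.3]
tool_rot: [-0.0, 0.148, 0.989, -0.0]
wrist_force: [-0.4, -0.7, -4.0]
gripper_width: 47.2
finger_force: 63.0
time_s: 8.07
position: [552.2, 231.7, 114.2]
tool_rot: [-0.0, 0.148, 0.989, -0.0]
wrist_force: [-0.1, -0.5, -4.0]
gripper_width: 47.0
finger_force: 63.0
time_s: 8.23
position: [552.2, 231.7, 113.1]
tool_rot: [-0.0, 0.148, 0.989, -0.0]
wrist_force: [0.7, -0.7, -3.7]
gripper_width: 47.2
finger_force: 63.0
```

```bash
for i in 1; do python3 -m creep '[[40,[0,0,1],[0,0,0]],[40,[0,0,0],[0,0,0]]]'; done; python3 -m creep '[[40,[0,0,1],[0,0,0]],[40,[0,0,0],[0,0,0]]]'
```

```text
time_s: 8.4
position: [552.2, 231.6, 112.1]
tool_rot: [-0.0, 0.148, 0.989, -0.0]
wrist_force: [-0.4, -0.5, -3.6]
gripper_width: 46.9
finger_force: 63.0
time_s: 8.57
position: [552.3, 231.7, 111.5]
tool_rot: [0.0, 0.148, 0.989, 0.0]
wrist_force: [-0.3, -0.4, -3.4]
gripper_width: 47.4
finger_force: 63.2
```

```bash
python3 -m creep '[[40,[0,0,1],[0,0,0]],[40,[0,0,0],[0,0,0]]]'; python3 -m creep '[[40,[0,0,1],[0,0,0]],[40,[0,0,0],[0,0,0]]]'
```

```text
time_s: 8.73
position: [552.3, 231.7, 111.4]
tool_rot: [0.0, 0.148, 0.989, 0.0]
wrist_force: [-3.5, 0.5, 4.7]
gripper_width: 47.3
finger_force: 63.8
time_s: 8.9
position: [552.3, 231.7, 111.4]
tool_rot: [0.001, 0.148, 0.989, 0.0]
wrist_force: [-5.7, -0.8, 10.2]
gripper_width: 47.0
finger_force: 64.5
```

Contact came at TCP z 111.4, where the seat was expected (about 111). I ease the press and release.

```bash
python3 -m creep '[[40,[0,0,-1.5],[0,0,0]],[50,[0,0,0],[0,0,0]],[56,[0,0,0],[0,0,0]],[64,[0,0,0],[0,0,0]],[85,[0,0,0],[0,0,0]],[85,[0,0,0],[0,0,0]],[85,[0,0,0],[0,0,0]],[85,[0,0,0],[0,0,0]]]'; python3 - <<'E'
from h import *
im,d=capture("scene"); P=cloud("scene",d,np.ones_like(d,bool))
Q=P[(np.hypot(*(P[:,:2]-(552,231)).T)<27)&(P[:,2]>90)&(P[:,2]<160)]
print(np.histogram(Q[:,2],np.arange(90,162,6)))
cv2.imwrite("pics/c5.png",cv2.resize(im[130:290,330:530,::-1],None,fx=3.5,fy=3.5))
E
```

```text
time_s: 9.57
position: [552.4, 231.7, 110.8]
tool_rot: [0.0, 0.148, 0.989, 0.0]
wrist_force: [1.1, 1.1, 0.0]
gripper_width: 85.1
finger_force: 0.0
(array([ 19,  25,  41,  51,  48,  58,  65,  91, 198, 232,  16]), array([ 90,  96, 102, 108, 114, 120, 126, 132, 138, 144, 150, 156]))
```

View pics/c5.png

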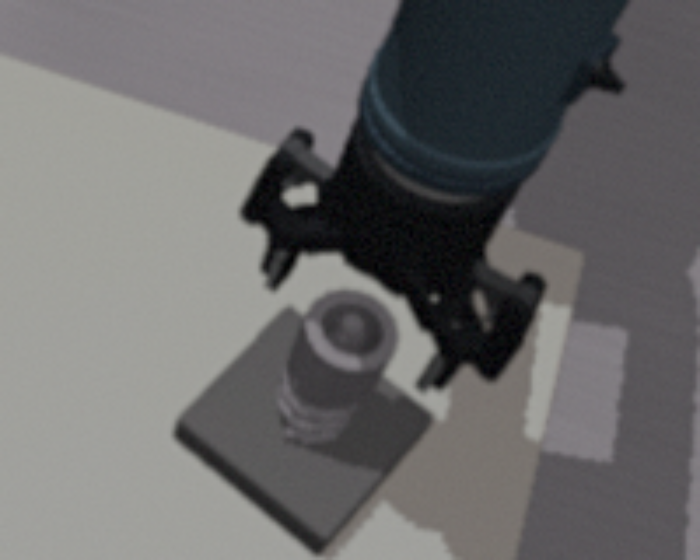

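The sleeve stands upright on the shoulder with the shaft in its bore (crop 352,325), and both fingers are clear. I retreat straight up and check.

```bash
python3 -m creep '[[85,[0,0,-10],[0,0,0]],[85,[0,0,-25],[0,0,0]],[85,[0,0,-35],[0,0,0]],[85,[0,0,-40],[0,0,0]],[85,[0,0,-30],[0,0,0]],[85,[0,0,-10],[0,0,0]],[85,[0,0,0],[0,0,0]],[85,[0,0,0],[0,0,0]],[85,[0,0,0],[0,0,0]]]'; python3 - <<'E'
from h import *
im,d=capture("scene"); P=cloud("scene",d,np.ones_like(d,bool))
Q=P[(np.hypot(*(P[:,:2]-(552,231)).T)<30)&(P[:,2]>138)&(P[:,2]<156)]
print(len(Q),np.median(Q[:,2]),cv2.minEnclosingCircle(Q[:,:2].astype(np.float32)))
A=np.c_[Q[:,:2],np.ones(len(Q))]; print("slope",np.linalg.lstsq(A,Q[:,2],rcond=None)[0][:2])
for n in("plate_center","mould_center"):
    for r in regions_of("scene",n)[:1]: print(n,top(cloud("scene",d,r["pixels"])))
cv2.imwrite("pics/c6.png",cv2.resize(im[130:290,330:530,::-1],None,fx=3.5,fy=3.5))
E
```

```text
time_s: 10.37
position: [551.2, 231.4, 258.9]
tool_rot: [-0.002, 0.148, 0.989, -0.001]
wrist_force: [-0.5, -0.2, -0.5]
gripper_width: 84.9
finger_force: 0.0
455 144.0784765912623 ((551.9772338867188, 232.7838134765625), 25.593400955200195)
slope [-0.01618383 -0.00357383]
plate_center (np.float64(27.093786849479184), array([ 641.15486529, -130.45860935]), (641.3074951171875, -130.4719696044922), 33.99752426147461, 575)
mould_center (np.float64(58.258858879773484), array([ 469.31551966, -248.78241043]), (469.32525634765625, -246.8501739501953), 40.89093780517578, 114)
```

View pics/c6.png

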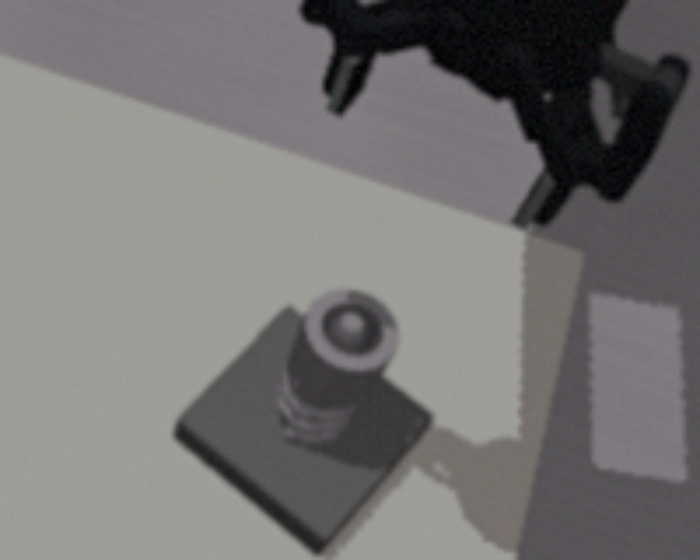

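The sleeve is home: its top is at 144 mm, level and centred on the shaft at crop (352,325). The plate and mould haven't moved, so I hand the job in.

```bash
python3 -c "
from workcell import *
print(close_job())"
```

```text
the job is handed in; nothing more can be done
None
```

The sleeve was lowered onto the feed screw's shoulder and released; the last camera check showed it fully home, level and centred on the shaft with the plate and mould unmoved, and the job was handed in at about 10.5 s (no verdict was returned).

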